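# Press the cap mat onto a deep-well plate

### The arm

A 6-joint arm with a two-finger parallel gripper is mounted at the origin on the work surface. World frame = base frame: x ahead of the robot, y to its left, z up, the work surface at z = 0. Lengths are in m, angles in rad, forces in N, time in s.
With the tool pointing down it reaches from about 0.275 to 0.75 m from the base axis. Payload 10.2 kg.
Tool frame: the origin (TCP) lies midway between the tips of the shut fingers; the grasp point (between the pads) lies 19 mm behind it (env.grip_point_offset is the z of the grasp point in the tool frame, in m); z points along the fingers, y is the direction in which the jaws open and shut (so a half turn about z gives the same grasp; the last joint's range is limited). The gripper opens to 88 mm and grips with 3 to 60 N. Pads are 18 mm wide; open, the fingers measure 123 mm over their backs; the gripper's body (75 mm by 187 mm) begins 45 mm behind the grasp point.
Start: joints at [1.026, 0.313, 1.498, -0, 1.331, -0.223], TCP at [0.166, 0.498, 0.239] pointing down, gripper open.
Joint ranges: [-2.94, 2.94], [-0.97, 2.17], [0.19, 2.56], [-1.23, 4.37], [0.02, 3.11], [-2.88, 2.88]. Speed limits (rad/s): [2.39, 2.39, 3.01, 3.14, 3.14, 3.14].

### API

Orientations are given as [roll, pitch, yaw] about the fixed x, y, z axes, in that order (R = Rz(yaw) Ry(pitch) Rx(roll)).
In Python, from bench import env, eyes, order gives the robot as it stands.
- The arm moves only by the tool move_arm, never from a script. Its argument "steps" is one flat list of numbers, 7 for each row, row after row: the shift along the tool's x, y, z in mm, then the turn, a rotation vector about the tool's x, y, z in degrees, then the finger opening in mm, from 0 to 88.1. In form: [tx, ty, tz, rx, ry, rz, fingers, tx, ty, tz, rx, ry, rz, fingers, ...]. A call has 1 to 8 rows; each row shifts and turns the pose as measured when the row begins, along the tool's axes as they then stand; what a row does not reach is not made up. A row lasts 1/10 s, in which the tool goes at most 50 mm and 8.59 degrees, less where a joint would pass 70% of its speed; a pose out of reach is approached as far as the arm can. A call is refused whole if a number of a shift passes 50 or a number of a turn 8.59, either way. A call with a gripper value outside its range is refused whole. The fingers move at their own pace and stop on an object; the grip force is fixed at half the most. Time passes only in rows, so rows that do not move let the fingers close. It gives the time, the measured TCP pose, the force and the opening at its end, in the units of the state.
- env.sense(): the state, without advancing time (a new reading comes with each control period).
- eyes.camera(name): name is "scene" or "top" or "wrist"; returns a dict with "frame" (480x640x3 uint8, blue, green, red), "depth" (480x640 float32, m along the optical axis (not along the pixel's ray), 0 where there is no reading), "vfov" (degrees; the focal length in pixels is half the picture's height over the tangent of half this angle, whatever the lens; pixels are square), "cx", "cy" (the principal point, pixels), "cam_to_world" (4x4, takes a point from camera to world coordinates). Camera axes: x right, y down, z forward; pixel columns grow to the right and rows downward; lengths in m; the calibration is good to about 2 mm. The wrist camera is an equidistant fisheye: a pixel r from the principal point sees the ray r / f radians off the axis. A picture is of the moment at which its call begins.
- order.sign_off(): hands the job in, once; it reports no verdict.
The state is a dict: "time_s": time; "joint_pos": joint angles; "dq": joint speeds; "joint_efforts": joint torques, N m; "tcp_pos": TCP position; "ee_rot": TCP orientation; "ft_force": force on the tool from outside, world axes, zero at the start; "moment": the same for the moment, N m; "grip_width": opening from 0.0 (shut) to 1.0 (fully open).
Only numpy, scipy, OpenCV 4.12 (cv2) and the standard library are available. Lean on these libraries where they do the work, as an engineer would, in place of code of your own. Each camera call takes 0.05 s, during which the arm holds its last target. There are 200 camera calls.

### The job

Slide the sled with the deep-well plate along its guide, under the bridge of the bench press, until it is fully home against the back stop. Then press the plunger head down to its stop so that the cap mat is pushed down onto the plate, and let the plunger spring all the way back up. Do not lift the sled out of the guide or press the mat down before the plate is under the bridge, leave the sled home, and leave the tip box, tube rack and vial block where they are.

Things in the scene. Friction and masses are not known exactly. Their poses are not given: they have to be found in the camera images.
- press: Fixed bench press: grey base plate 170 (x) by 340 (y) by 12 mm high with a white bridge and a black-headed plunger. Origin: on the bench below the plunger axis, z up. The guide runs along its own y; the sled goes towards +y. Base from y = -245 to +95 mm. Two steel rails, tops 26 mm above the bench, leave a 105 mm wide channel about x = 0, from y = -235 to +75 mm
- press_bridge (a point): centre of the top of the white bridge, on the plunger axis, 126 mm above the bench. Bridge 180 (press x) by 56 (y) by 24 mm, on columns outside the channel (|x| = 69 to 85 mm). Under it hangs the plunger's steel pressing plate, 80 (x) by 90 (y) mm, underside 88 mm above the bench when up
- press_stop (a point): middle of the top edge of the steel back stop's face across the channel's far end: press y = +72 mm, 34 mm above the bench
- plunger (a joint): plunger travel in m: 0 = up (rest), 0.020 = down at its stop; a spring returns it. About 3 N starts it, about 13 N takes it to its stop with the plate below (it meets the raised mat after about 15 mm)
- plunger_top (a point): centre of the top of the plunger's black mushroom head (60 mm diameter, flat top 50 mm across, 20 mm thick); 177 mm above the bench when up, 157 mm at the stop; moves with the plunger
- sled: Loose aluminium sled in the guide, 0.3 to 0.5 kg, slab 100 (x) by 144 (y) by 10 mm, carrying a fixed white deep-well plate 86 by 128 mm, top 50 mm above the underside. A 50 mm wide tongue with the handle runs back to y = -146 mm. Origin: centre of the slab's underside, 12 mm above the bench; axes parallel to the press's. Home it lies at press x = 0, y = 0; it starts 105 to 150 mm short
- sled_handle (a point): centre of the top of the sled's upright black handle, a bar 20 mm (sled x) by 34 mm (sled y), 56 mm tall, at sled y = -122 mm; its top is 66 mm above the sled's underside, 78 mm above the bench. Can be gripped from above across its 20 mm
- mat (a joint): how far the cap mat has been pushed down on the plate, in m: 0 = standing 5 mm proud of the plate (start), 0.005 = down on the plate. It is a stiff push fit (5 N) and stays where it is left
- mat_top (a point): centre of the top face of the cap mat, a pale slab 80 by 122 by 6 mm on top of the plate; 61 mm above the sled's underside when proud, 56 mm when pushed down
- tipbox: bystander: blue pipette-tip box with a clear lid, 100 by 125 by 69 mm high, loose; origin at the centre of its underside
- tuberack: bystander: green tube rack, 220 by 100 by 30 mm high, loose; origin at the centre of its underside
- vialblock: bystander: white block with short steel vials in its top, 90 by 130 by 40 mm high, loose; origin at the centre of its underside
There are look-alikes about, which are no part of the job. What is shaped like the sled but turquoise is not meant.

How it is judged:
By the outcome, as a careful person would: the job done as asked, in the order asked, and still so for the second after the job is handed in, with the robot touching nothing.
It also fails if it takes over 48 s, if anything falls off the work surface, if the arm or the gripper's body presses on something with over 40 N, if the wrist force passes 120 N, or if a joint passes its speed limit or range.

## Working session

There is one attempt and no reset: what is moved stays moved. The work goes in short steps, Python scripts to look and compute and a tool call to move; the robot and the scene stay as the last step left them, time stands still between calls to the robot, and variables do not carry over. Pictures are saved under pics/ and viewed, about 8 in all and at most 12, crops included, and the job is handed in when it is done.

Besides the shell and the picture viewer there is one more tool, called after "Request:" by a JSON object that holds its "op" and its "data". move_arm: Moves the arm, as the interface text tells. Its arguments: {"type":"object","properties":{"steps":{"type":"array"}},"required":["steps"]}

```bash
mkdir -p pics; cat > h.py <<'E'
import numpy as np, cv2
from bench import env, eyes, order
def grab(n):
    c=eyes.camera(n); np.savez(''+n+'.npz',**{k:np.array(v) for k,v in c.items()}); return c
def load(n): return dict(np.load(''+n+'.npz'))
def ray(c,u,v):
    f=240/np.tan(np.radians(float(c['vfov']))/2); d=np.array([(u-c['cx'])/f,(v-c['cy'])/f,1.])
    T=np.array(c['cam_to_world']); return T[:3,3],T[:3,:3]@d
def onz(c,u,v,z):
    o,d=ray(c,u,v); return o+d*(z-o[2])/d[2]
def cloud(c):
    v,u=np.mgrid[:480,:640]; f=240/np.tan(np.radians(float(c['vfov']))/2); z=c['depth']
    P=np.stack([(u-c['cx'])/f*z,(v-c['cy'])/f*z,z],-1); T=np.array(c['cam_to_world']); return P@T[:3,:3].T+T[:3,3]
E
python3 - <<'E'
from h import *
for n in('top','scene'):
    c=grab(n); cv2.imwrite(f'pics/{n}0.png',c['frame']); print(n,c['vfov'],np.round(c['cam_to_world'],3).tolist())
print(env.sense())
E
```

```text
top 50.24923502749614 [[-0.012, -0.996, 0.091, 0.421], [-1.0, 0.013, 0.011, -0.036], [-0.012, -0.091, -0.996, 1.325], [0.0, 0.0, 0.0, 1.0]]
scene 57.79858401902569 [[-0.678, 0.441, -0.588, 1.202], [0.735, 0.404, -0.545, 0.62], [-0.003, -0.801, -0.598, 0.837], [0.0, 0.0, 0.0, 1.0]]
{'time_s': 0.1, 'joint_pos': array([ 1.02556895e+00,  3.13387341e-01,  1.49830172e+00, -1.88277582e-05,
        1.33098320e+00, -2.23378022e-01]), 'dq': array([ 1.09936278e-04, -1.08626394e-03, -1.37064508e-03, -3.37710218e-04,
        7.39134658e-05,  1.74433777e-04]), 'joint_efforts': array([ 3.44413012e-03, -4.02809036e+01, -2.52645779e+01,  6.95576286e-02,
        3.42528359e-02, -6.08513278e-05]), 'tcp_pos': array([0.16596925, 0.49786831, 0.23824408]), 'ee_rot': array([-3.14053582e+00, -2.21330929e-04,  2.81974766e+00]), 'ft_force': array([-0.60330499, -0.50502008,  0.65749482]), 'moment': array([ 0.01371963, -0.01917162,  0.02740345]), 'grip_width': 0.9992918221397016}
```

View pics/top0.png

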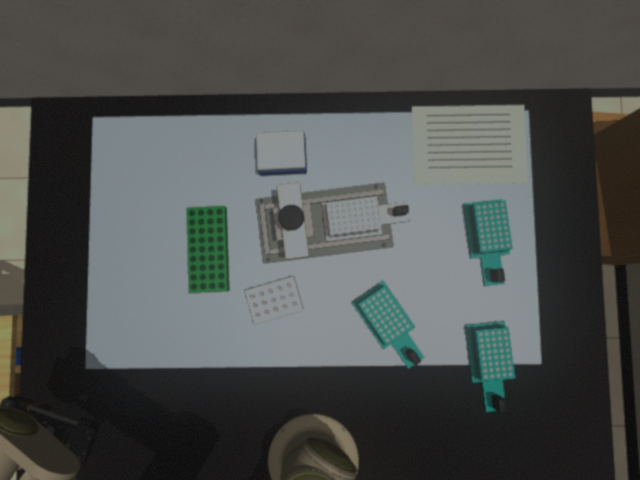

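View pics/scene0.png

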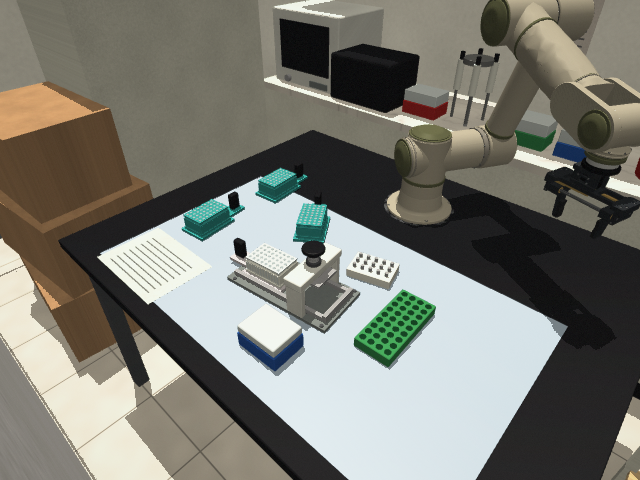

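The white deep-well plate with the sled is at top (355,215), with its handle at (400,210). The look-alikes are turquoise, at (490,240), (385,325) and (492,360). I choose the one in the press guide, whose +y points image-left. Next I measure it and check it in a crop.

```bash
python3 - <<'E'
from h import *
c=load('top'); P=cloud(c); g=c['frame'].max(2)
def blob(box,zlo,zhi,dark=True):
    x0,x1,y0,y1=box; m=np.zeros((480,640),bool); m[y0:y1,x0:x1]=1
    m&=(P[...,2]>zlo)&(P[...,2]<zhi)
    if dark: m&=g<70
    ys,xs=np.nonzero(m); return m,len(xs),xs,ys
for nm,box,z in(('plunger',(265,320,190,245),.177),('handle',(385,420,195,225),.078)):
    m,n,xs,ys=blob(box,z-.008,z+.008)
    q=cv2.minAreaRect(np.c_[xs,ys].astype(np.float32)); print(nm,n,q,onz(c,*q[0],z).round(4),'depthmean',P[m].mean(0).round(4), 'medz',np.median(P[m][:,2]))
# base plate: z 8..16 mm edges
for nm,box,zl,zh in(('bridge',(265,320,175,265),.120,.132),('mat',(315,390,190,245),.066,.08)):
    m,n,xs,ys=blob(box,zl,zh,False); q=cv2.minAreaRect(P[m][:,:2].astype(np.float32)); print(nm,n,q,np.median(P[m][:,2]))
cv2.imwrite('pics/crop1.png',cv2.resize(c['frame'][165:280,235:425],None,fx=4,fy=4,interpolation=cv2.INTER_CUBIC))
E
```

```text
plunger 491 ((290.5, 217.5), (23.0, 25.0), 90.0) [0.5847 0.0391 0.177 ] depthmean [0.5853 0.0393 0.1769] medz 0.17699386898226743
handle 99 ((400.8299560546875, 209.8099822998047), (7.49533224105835, 13.293608665466309), 81.8698959350586) [ 0.6142 -0.2258  0.078 ] depthmean [ 0.6146 -0.2258  0.0772] medz 0.07736760423320144
bridge 1236 ((0.585691511631012, 0.039073921740055084), (0.1799411028623581, 0.056002140045166016), 6.5706706047058105) 0.125897446017614
mat 1585 ((0.6018553376197815, -0.10666192322969437), (0.08140284568071365, 0.12207354605197906), 6.560286998748779) 0.0732694118331878
```

View pics/crop1.png

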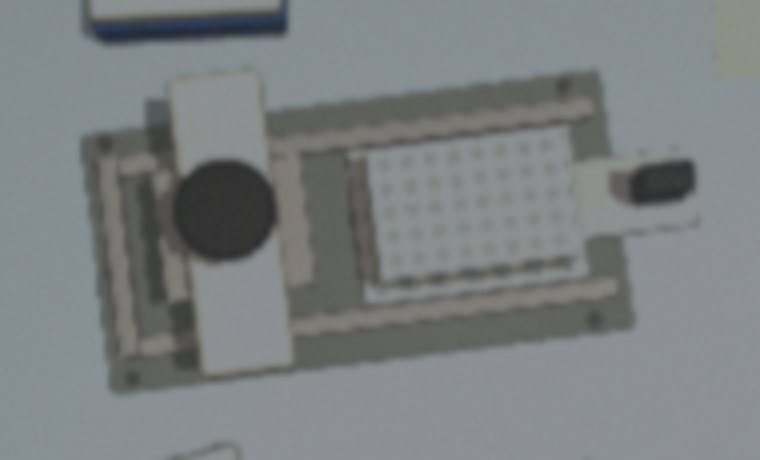

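Press yaw is about 6.5°, and the sled is about 146 mm short of home. The crop shows the white sled in the guide, with its black handle at the right. I'll grip the handle, with tool yaw 96.5°.

```bash
cat >> h.py <<'E'
def plan(tgt,yawdeg=None,step=50):
    s=env.sense(); p=np.array(s['tcp_pos']); y=np.degrees(s['ee_rot'][2]); yd=y if yawdeg is None else yawdeg
    d=np.array(tgt)-p; print('t',round(s['time_s'],2),'pose',p.round(4),s['ee_rot'].round(4),'F',s['ft_force'].round(1),'grip',round(s['grip_width'],3))
    n=int(np.ceil(max(np.linalg.norm(d)*1000/step,abs(yd-y)/8.5,1)))
    for i in range(n):
        a=np.radians(y+(yd-y)*i/n); w=d/n*1000
        print([round(float(v),1) for v in (w@[np.cos(a),np.sin(a),0],w@[np.sin(a),-np.cos(a),0],-w[2],0,0,-(yd-y)/n)])
E
python3 -c "
from h import *
plan([.614,-.226,.2],96.5,45)"
```

```text
t 0.1 pose [0.166  0.4979 0.2382] [-3.1405e+00 -2.0000e-04  2.8197e+00] F [-0.6 -0.5  0.7] grip 0.999
[-34.4, -28.7, 2.0, 0.0, 0.0, 3.4]
[-36.1, -26.6, 2.0, 0.0, 0.0, 3.4]
[-37.6, -24.4, 2.0, 0.0, 0.0, 3.4]
[-39.0, -22.1, 2.0, 0.0, 0.0, 3.4]
[-40.2, -19.7, 2.0, 0.0, 0.0, 3.4]
[-41.3, -17.3, 2.0, 0.0, 0.0, 3.4]
[-42.3, -14.8, 2.0, 0.0, 0.0, 3.4]
[-43.1, -12.2, 2.0, 0.0, 0.0, 3.4]
[-43.8, -9.6, 2.0, 0.0, 0.0, 3.4]
[-44.3, -7.0, 2.0, 0.0, 0.0, 3.4]
[-44.6, -4.3, 2.0, 0.0, 0.0, 3.4]
[-44.8, -1.7, 2.0, 0.0, 0.0, 3.4]
[-44.8, 1.0, 2.0, 0.0, 0.0, 3.4]
[-44.7, 3.7, 2.0, 0.0, 0.0, 3.4]
[-44.4, 6.3, 2.0, 0.0, 0.0, 3.4]
[-43.9, 9.0, 2.0, 0.0, 0.0, 3.4]
[-43.3, 11.6, 2.0, 0.0, 0.0, 3.4]
[-42.5, 14.1, 2.0, 0.0, 0.0, 3.4]
[-41.6, 16.7, 2.0, 0.0, 0.0, 3.4]
```

Request:
{"op": "move_arm", "data": {"steps": [-34,-29,0,0,0,3.4,88,-36,-27,0,0,0,3.4,88,-38,-24,0,0,0,3.4,88,-39,-22,0,0,0,3.4,88,-40,-20,0,0,0,3.4,88,-41,-17,0,0,0,3.4,88,-42,-15,0,0,0,3.4,88,-43,-12,0,0,0,3.4,88]}}

```text
time_s: 0.9
tcp_pos: [0.3549, 0.1842, 0.2361]
ee_rot: [-3.138, -0.0, 2.336]
ft_force: [2.1, 0.3, 0.5]
grip_width: 0.998
```

```bash
python3 -c "
from h import *
plan([.614,-.226,.2],96.5,45)"
```

```text
t 0.9 pose [0.3549 0.1842 0.2361] [-3.1376e+00 -2.0000e-04  2.3362e+00] F [2.1 0.3 0.5] grip 0.998
[-43.2, -8.9, 3.3, 0.0, 0.0, 3.4]
[-43.7, -6.3, 3.3, 0.0, 0.0, 3.4]
[-43.9, -3.7, 3.3, 0.0, 0.0, 3.4]
[-44.1, -1.1, 3.3, 0.0, 0.0, 3.4]
[-44.1, 1.5, 3.3, 0.0, 0.0, 3.4]
[-43.9, 4.2, 3.3, 0.0, 0.0, 3.4]
[-43.6, 6.7, 3.3, 0.0, 0.0, 3.4]
[-43.1, 9.3, 3.3, 0.0, 0.0, 3.4]
[-42.5, 11.9, 3.3, 0.0, 0.0, 3.4]
[-41.7, 14.3, 3.3, 0.0, 0.0, 3.4]
[-40.8, 16.8, 3.3, 0.0, 0.0, 3.4]
```

Request:
{"op": "move_arm", "data": {"steps": [-43,-9,0,0,0,3.4,88,-44,-6,0,0,0,3.4,88,-44,-4,0,0,0,3.4,88,-44,-1,0,0,0,3.4,88,-44,2,3,0,0,3.4,88,-44,4,3,0,0,3.4,88,-44,7,3,0,0,3.4,88,-43,9,3,0,0,3.4,88]}}

```text
time_s: 1.7
tcp_pos: [0.545, -0.1312, 0.2229]
ee_rot: [-3.137, 0.0, 1.838]
ft_force: [0.8, 0.9, 0.2]
grip_width: 0.998
```

```bash
python3 -c "
from h import *
plan([.6142,-.2258,.14],96.5,40)"
```

```text
t 1.7 pose [ 0.545  -0.1312  0.2229] [-3.1374e+00  3.0000e-04  1.8385e+00] F [0.8 0.9 0.2] grip 0.998
[-27.4, 10.4, 20.7, 0.0, 0.0, 2.2]
[-27.0, 11.5, 20.7, 0.0, 0.0, 2.2]
[-26.5, 12.5, 20.7, 0.0, 0.0, 2.2]
[-26.0, 13.5, 20.7, 0.0, 0.0, 2.2]
```

Request:
{"op": "move_arm", "data": {"steps": [-27,10,10,0,0,2.2,88,-27,11,15,0,0,2.2,88,-27,12,20,0,0,2.2,88,-26,13,20,0,0,2.2,88,0,0,0,0,0,0,60]}}

```text
time_s: 2.2
tcp_pos: [0.6141, -0.2357, 0.1514]
ee_rot: [-3.134, -0.001, 1.671]
ft_force: [-0.1, -0.1, -0.2]
grip_width: 0.933
```

```bash
python3 -c "
from h import *
plan([.6142,-.2258,.045],96.5,30)
c=grab('wrist');cv2.imwrite('pics/w1.png',c['frame'])"
```

```text
t 2.2 pose [ 0.6141 -0.2357  0.1514] [-3.1343e+00 -1.0000e-03  1.6712e+00] F [-0.1 -0.1 -0.2] grip 0.933
[2.5, 0.3, 26.6, 0.0, 0.0, -0.2]
[2.5, 0.3, 26.6, 0.0, 0.0, -0.2]
[2.5, 0.3, 26.6, 0.0, 0.0, -0.2]
[2.5, 0.3, 26.6, 0.0, 0.0, -0.2]
```

View pics/w1.png

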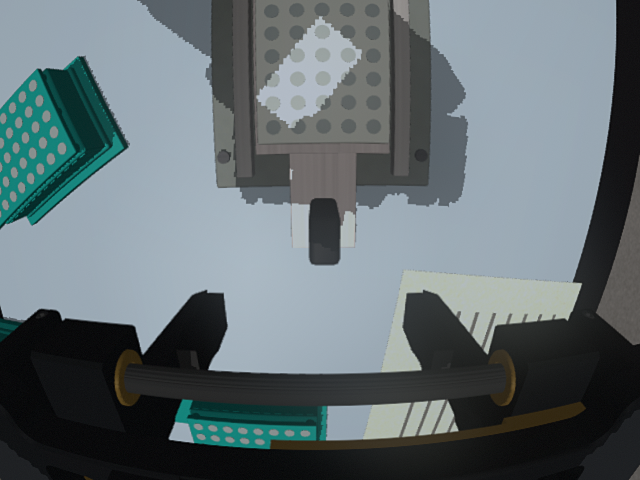

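The wrist view shows the black handle at (324,230), straight ahead between the fingers, with the white sled behind it. I check the lateral offset by a ray.

```bash
python3 -c "
from h import *
c=load('wrist'); f=240/np.tan(np.radians(float(c['vfov']))/2)
m=(c['frame'].max(2)<75).astype(np.uint8)[190:270,295:355]
n,l,s,ce=cv2.connectedComponentsWithStats(m); k=1+s[1:,4].argmax(); print(s[k],ce[k])
T=c['cam_to_world']
def w(u,v,z):
    d=np.array([u-c['cx'],v-c['cy']],float); r=np.hypot(*d); t=r/f; q=T[:3,:3]@np.r_[d/r*np.sin(t),np.cos(t)]; return T[:3,3]+q*(z-T[2,3])/q[2]
print(w(310,240,.078),w(340,240,.078)); print(w(226,300,.1514),w(404,300,.1514))
dd=c['depth'];print(dd[230,324],dd[205,324],dd[255,324])
"
```

```text
[  14    8   31   66 1908] [28.82023061 40.97379455]
[ 0.60924559 -0.22578606  0.078     ] [ 0.62795005 -0.22386948  0.078     ]
[ 0.57292056 -0.23361067  0.1514    ] [ 0.65352726 -0.22522573  0.1514    ]
0.22941813 0.25424832 0.23464559
```

Request:
{"op": "move_arm", "data": {"steps": [2.4,1,26,0,0,-0.2,60,2.4,1,26,-0.2,0,-0.2,60,2.4,0.5,26,-0.2,0,-0.2,60,2.4,0.5,26,0,0,0,60,0,0,0,0,0,0,60,0,0,0,0,0,0,40]}}

```text
time_s: 2.85
tcp_pos: [0.6167, -0.2206, 0.0535]
ee_rot: [3.134, 0.004, 1.691]
ft_force: [-0.3, 0.4, 1.2]
grip_width: 0.616
```

```bash
python3 -c "
from h import *
plan([.6165,-.2258,.045],96.5,30)
c=grab('wrist');cv2.imwrite('pics/w2.png',c['frame'])"
```

```text
t 2.85 pose [ 0.6167 -0.2206  0.0535] [3.1335 0.0038 1.6907] F [-0.3  0.4  1.2] grip 0.616
[-5.1, -0.9, 8.5, 0.0, 0.0, 0.4]
```

View pics/w2.png

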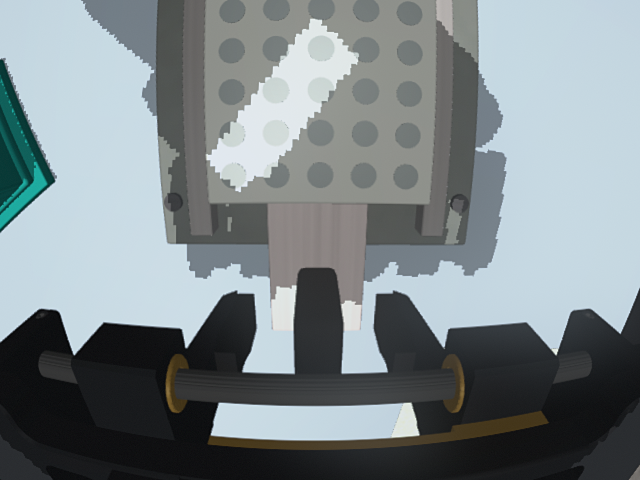

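The handle is centred between the fingers: handle column 318, fingers at 256 and 374. I go down and close.

Request:
{"op": "move_arm", "data": {"steps": [-4,0,8,0,0,0.3,40,0,0,0,0,0,0,10,0,0,0,0,0,0,5,0,0,0,0,0,0,5,0,0,0,0,0,0,5,0,0,0,0,0,0,5]}}

```text
time_s: 3.5
tcp_pos: [0.6185, -0.2258, 0.0491]
ee_rot: [3.129, 0.007, 1.685]
ft_force: [0.1, 0.3, -1.0]
grip_width: 0.222
```

```bash
python3 -c "
from h import *
s=env.sense(); p=s['tcp_pos']
plan(p+.1466*np.array([-.1137,.9935,0]),96.5,12)" | head -3
```

```text
t 3.5 pose [ 0.6185 -0.2258  0.0491] [3.1292 0.0071 1.6851] F [ 0.1  0.3 -1. ] grip 0.222
[11.3, 0.0, -0.0, 0.0, 0.0, 0.0]
[11.3, 0.0, -0.0, 0.0, 0.0, 0.0]
```

Request:
{"op": "move_arm", "data": {"steps": [8,0,0,0,0,0,5,12,0,0,0,0,0,5,12,0,0,0,0,0,5,12,0,0,0,0,0,5,12,0,0,0,0,0,5]}}

```text
time_s: 4.0
tcp_pos: [0.6116, -0.1673, 0.0491]
ee_rot: [3.128, 0.009, 1.685]
ft_force: [0.5, -2.1, -0.4]
grip_width: 0.225
```

Request:
{"op": "move_arm", "data": {"steps": [12,0,0,0,0,0,5,12,0,0,0,0,0,5,12,0,0,0,0,0,5,12,0,0,0,0,0,5,12,0,0,0,0,0,5,8,0,0,0,0,0,5]}}

```text
time_s: 4.6
tcp_pos: [0.6031, -0.0926, 0.0491]
ee_rot: [3.128, 0.01, 1.687]
ft_force: [0.4, -3.4, 0.5]
grip_width: 0.225
```

Request:
{"op": "move_arm", "data": {"steps": [4,0,0,0,0,0,5,3,0,0,0,0,0,5,2,0,0,0,0,0,5,2,0,0,0,0,0,5]}}

```text
time_s: 5.0
tcp_pos: [0.6018, -0.0804, 0.0491]
ee_rot: [3.128, 0.011, 1.687]
ft_force: [1.0, -3.0, 0.6]
grip_width: 0.223
```

Request:
{"op": "move_arm", "data": {"steps": [2,0,0,0,0,0,5,2,0,0,0,0,0,5,2,0,0,0,0,0,5]}}

```text
time_s: 5.3
tcp_pos: [0.6016, -0.0801, 0.0499]
ee_rot: [3.127, 0.02, 1.686]
ft_force: [-0.7, -10.9, 0.9]
grip_width: 0.22
```

Request:
{"op": "move_arm", "data": {"steps": [4,0,0,0,0,0,5,4,0,0,0,0,0,5]}}

```text
time_s: 5.5
tcp_pos: [0.6015, -0.0797, 0.0514]
ee_rot: [3.125, 0.032, 1.684]
ft_force: [-3.1, -22.2, 4.4]
grip_width: 0.228
```

That is a firm stop at 147 mm of travel. I release, rise, and check.

Request:
{"op": "move_arm", "data": {"steps": [0,0,0,0,0,0,45,0,0,0,0,0,0,45,0,0,0,0,0,0,45,-3,0,-15,0,0,0,45,-6,0,-30,0,0,0,45,-10,0,-40,0,0,0,30,-10,0,-40,0,0,0,10,-10,0,-40,0,0,0,0]}}

```text
time_s: 6.3
tcp_pos: [0.6001, -0.111, 0.2155]
ee_rot: [3.138, 0.02, 1.684]
ft_force: [0.6, -0.7, 0.1]
grip_width: 0.263
```

```bash
python3 - <<'E'
from h import *
c=grab('top'); P=cloud(c); cv2.imwrite('pics/t2.png',cv2.resize(c['frame'][165:280,235:425],None,fx=4,fy=4,interpolation=cv2.INTER_CUBIC))
w=grab('wrist'); cv2.imwrite('pics/w3.png',w['frame'])
plan([.5857,.0391,.23],96.5,40)
E
```

```text
t 6.4 pose [ 0.6022 -0.1124  0.2199] [3.1288 0.0252 1.6833] F [-0.3  0.4  0.6] grip 0.172
[38.1, 0.1, -2.5, 0.0, 0.0, -0.0]
[38.1, 0.2, -2.5, 0.0, 0.0, -0.0]
[38.1, 0.2, -2.5, 0.0, 0.0, -0.0]
[38.1, 0.2, -2.5, 0.0, 0.0, -0.0]
```

View pics/w3.png

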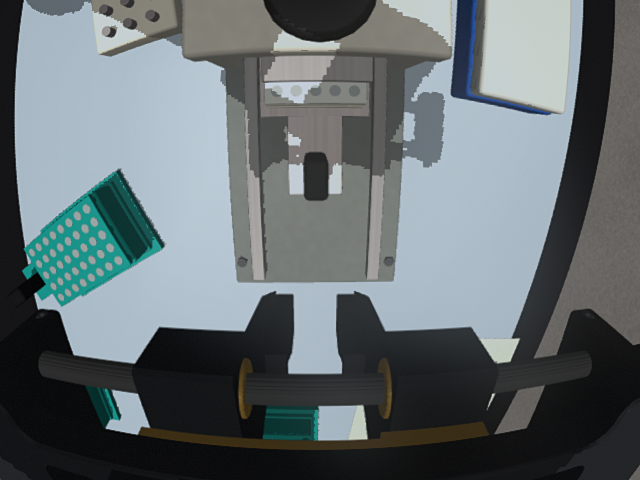

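The sled is in under the bridge with its handle free, at wrist (316,177). Next I level the tool and go over the plunger.

```bash
cat >> h.py <<'E'
from scipy.spatial.transform import Rotation as Ro
def tool(tgt,yaw=96.5):
    s=env.sense(); R=Ro.from_euler('xyz',s['ee_rot']); D=Ro.from_euler('xyz',[np.pi,0,np.radians(yaw)])
    print('t',round(s['time_s'],2),s['tcp_pos'].round(4),'F',s['ft_force'].round(1),'grip',round(s['grip_width'],3),'shift',(R.inv().apply(np.array(tgt)-s['tcp_pos'])*1000).round(1),'turn',np.degrees((R.inv()*D).as_rotvec()).round(2))
E
python3 -c "
from h import *
tool([.5853,.0392,.225])"
```

```text
t 6.4 [ 0.6022 -0.1124  0.2199] F [-0.3  0.4  0.6] grip 0.172 shift [152.3   0.3  -9. ] turn [ 0.73  1.45 -0.05]
```

Request:
{"op": "move_arm", "data": {"steps": [0,0,-2,0,0,0,0]}}

```text
time_s: 6.5
tcp_pos: [0.6019, -0.1119, 0.2212]
ee_rot: [3.13, 0.024, 1.683]
ft_force: [0.3, 0.1, -0.8]
grip_width: 0.08
```

Request:
{"op": "move_arm", "data": {"steps": [30,0,-2,0.7,1.4,0,0,38,0,-2,0,0,0,0,38,0,-2,0,0,0,0,30,0,0,0,0,0,0,14,0,0,0,0,0,0,0,0,0,0,0,0,0]}}

```text
time_s: 7.1
tcp_pos: [0.5822, 0.0443, 0.2197]
ee_rot: [-3.13, -0.007, 1.683]
ft_force: [-0.2, -0.1, -0.1]
grip_width: 0.003
```

```bash
python3 -c "
from h import *
tool([.5853,.0392,.180])"
```

```text
t 7.1 [0.5822 0.0443 0.2197] F [-0.2 -0.1 -0.1] grip 0.003 shift [-5.7  3.  39.7] turn [-0.67 -0.38 -0.04]
```

Request:
{"op": "move_arm", "data": {"steps": [-5,2.5,20,-0.3,-0.2,0,0,0,0,14,0,0,0,0,0,0,6,0,0,0,0,0,0,3,0,0,0,0]}}

```text
time_s: 7.5
tcp_pos: [0.5855, 0.0365, 0.1742]
ee_rot: [-3.134, -0.003, 1.682]
ft_force: [-0.5, 1.9, 3.0]
grip_width: 0.003
```

```bash
python3 -c "
from h import *
tool([.5853,.0392,.157])"
```

```text
t 7.5 [0.5855 0.0365 0.1742] F [-0.5  1.9  3. ] grip 0.003 shift [ 2.7  0.3 17.2] turn [-0.41 -0.18 -0.14]
```

Request:
{"op": "move_arm", "data": {"steps": [0,0,5,0,0,0,0,0,0,5,0,0,0,0,0,0,4,0,0,0,0,0,0,2,0,0,0,0]}}

```text
time_s: 7.9
tcp_pos: [0.5858, 0.0361, 0.1603]
ee_rot: [-3.137, -0.004, 1.681]
ft_force: [-5.5, 2.3, 11.6]
grip_width: 0.008
```

Request:
{"op": "move_arm", "data": {"steps": [0,0,3,0,0,0,0,0,0,3,0,0,0,0,0,0,3,0,0,0,0,0,0,3,0,0,0,0]}}

```text
time_s: 8.3
tcp_pos: [0.5858, 0.0361, 0.1573]
ee_rot: [3.141, -0.002, 1.682]
ft_force: [-11.8, 2.1, 24.5]
grip_width: 0.002
```

Request:
{"op": "move_arm", "data": {"steps": [0,0,4,0,0,0,0,0,0,4,0,0,0,0]}}

```text
time_s: 8.5
tcp_pos: [0.5859, 0.0361, 0.1572]
ee_rot: [3.137, 0.0, 1.683]
ft_force: [-15.3, 1.9, 31.8]
grip_width: 0.003
```

The plunger is at its stop: z is 0.157 and the force is rising with no travel. I retract slowly, then look.

Request:
{"op": "move_arm", "data": {"steps": [0,0,-8,0,0,0,0,0,0,-10,0,0,0,0,0,0,-15,0,0,0,0,0,0,-30,0,0,0,0,-40,0,-15,0,0,0,0,-45,0,0,0,0,0,0,-45,0,0,0,0,0,0,-45,0,0,0,0,0,0]}}

```text
time_s: 9.3
tcp_pos: [0.6065, -0.1404, 0.2423]
ee_rot: [3.131, 0.005, 1.691]
ft_force: [0.3, -0.3, -1.0]
grip_width: 0.004
```

```bash
python3 - <<'E'
from h import *
b=load('top'); c=grab('top'); P=cloud(c); w=grab('wrist'); cv2.imwrite('pics/w4.png',w['frame']); s=grab('scene')
cv2.imwrite('pics/s4.png',cv2.resize(s['frame'][200:370,200:420],None,fx=3,fy=3,interpolation=cv2.INTER_CUBIC))
tool([.6,-.2,.25])
m=np.zeros((480,640),bool); m[190:245,265:320]=1; m&=(c['frame'].max(2)<70)&(P[...,2]>.14)&(P[...,2]<.19); print('head z',np.median(P[m][:,2]),m.sum())
# handle, mat in press coords from scene/top cloud
a=np.radians(6.5); o=np.array([.5857,.0391])
for n,q in(('top',c),('scene',s)):
    Q=cloud(q); d=Q[...,:2]-o; X=d[...,0]*np.cos(a)+d[...,1]*np.sin(a); Y=-d[...,0]*np.sin(a)+d[...,1]*np.cos(a); Z=Q[...,2]
    h=(abs(X)<15)&(Y>-160)&(Y<-.09)&(abs(X)<.015)&(Z>.07)&(Z<.084); print(n,'handle',h.sum(),Y[h].min() if h.any() else 0,Y[h].max() if h.any() else 0,np.median(X[h]))
    k=(abs(X)<.035)&(Y>-.066)&(Y<-.048)&(Z>.05)&(Z<.085); print('plate/mat end',k.sum(),np.percentile(Z[k],[10,50,90]).round(4) if k.any() else 0, Y[k].min() if k.any() else 0)
E
```

```text
t 9.45 [ 0.6062 -0.1411  0.2413] F [ 0.5  0.9 -0.2] grip 0.005 shift [-57.8 -13.   -8.5] turn [0.52 0.27 0.18]
head z 0.17681276056158002 508
top handle 0 0 0 nan
plate/mat end 162 [0.0646 0.068  0.0711] -0.0623329303355788
scene handle 105 -1.0959682990004767 -0.10503538889141958 0.003445567938344732
plate/mat end 0 0 0
  return _methods._mean(a, axis=axis, dtype=dtype,
  ret = ret.dtype.type(ret / rcount)
```

View pics/s4.png

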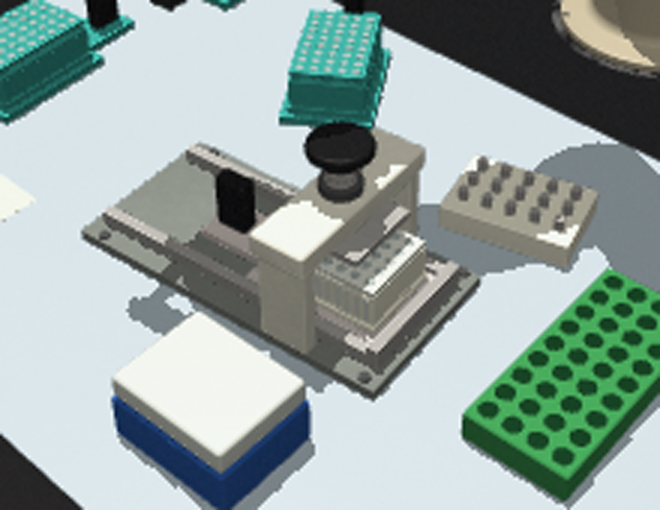

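View pics/w4.png

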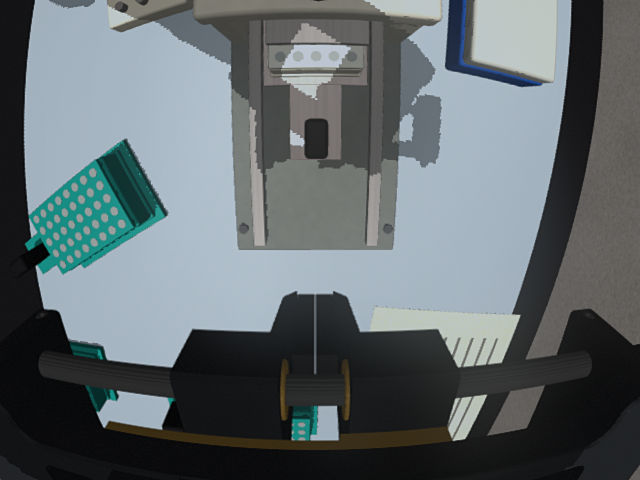

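```bash
python3 - <<'E'
from h import *
a=np.radians(6.5); o=np.array([.5857,.0391]); Q=cloud(load('scene')); d=Q[...,:2]-o
X=d[...,0]*np.cos(a)+d[...,1]*np.sin(a); Y=-d[...,0]*np.sin(a)+d[...,1]*np.cos(a); Z=Q[...,2]
h=(abs(X)<.015)&(Y>-.16)&(Y<-.09)&(Z>.05)&(Z<.084); print('handle Y',np.percentile(Y[h],[2,98]).round(4),'X',np.percentile(X[h],[2,98]).round(4))
k=(abs(X)<.036)&(Y>.05)&(Y<.060)&(Z>.05)&(Z<.085); print('mat z',k.sum(),np.percentile(Z[k],[10,50,90]).round(4))
k=(abs(X)<.04)&(Y>.03)&(Y<.07)&(Z>.04)&(Z<.06); print('plate front Y',k.sum(),np.percentile(Y[k],[5,50,95]).round(4))
E
```

```text
handle Y [-0.1366 -0.1045] X [-0.0067  0.0126]
mat z 104 [0.0607 0.0673 0.0698]
plate front Y 104 [0.0484 0.0604 0.062 ]
```

```bash
python3 -c "
from h import *
print(order.sign_off())"
```

```text
the job is handed in; nothing more can be done
None
```

I slid the sled home under the bridge, pressed the plunger to its stop, let it spring back and handed the job in at about 9.5 s. No verdict is given.

- **Sled:** I gripped the handle and slid it 147 mm along the guide until it met the back stop, with 22 N and no further travel. After the pressing, the handle measured from y = -137 to -105 mm, against -139 to -105 mm when home.
- **Plunger:** I pressed it with shut fingers down to z = 157 mm, where about 32 N gave no further travel. After I let go, the head measured 176.8 mm high, against 177 mm when fully up.
- **Mat:** its top measured about 67–68 mm above the bench, which is pushed down (68 mm) rather than proud (73 mm).
- **Tip box, tube rack and vial block:** nothing touched them, and they look undisturbed in the last pictures. I did not measure their positions.

Checks that disagreed or failed:
- Before the grasp, the top and wrist cameras differed by about 4 mm on where the handle was sideways. I aimed between the two, and the near view showed the handle centred.
- My first handle check after pressing was no use: it found no handle points in the top view, and the scene view gave a wrong extent because of a units slip. The handle figures above come from the corrected scene check.

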